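# Unlock the fish-feed cash box and hold the lock open

### The arm

A 6-joint arm with a two-finger parallel gripper is mounted at the origin on the work surface. World frame = base frame: x ahead of the robot, y to its left, z up, the work surface at z = 0. Lengths are in m, angles in rad, forces in N, time in s.
With the tool pointing down it reaches from about 0.3 to 0.875 m from the base axis. Payload 6.4 kg.
Tool frame: the origin (TCP) lies at the centre of the arm's flange, where the gripper is bolted on; the fingertips stand 173 mm ahead of it and the grasp point (between the pads) lies 155 mm ahead of it; z points along the fingers, x is the direction in which the jaws open and shut, and the axes are right-handed (so a half turn about z gives the same grasp; the last joint's range is limited). The gripper opens to 85 mm and grips with 20 to 120 N. Pads are 22 mm wide; open, the fingers measure 114 mm over their backs; the gripper's body (76 mm by 85 mm) begins 54 mm behind the grasp point. The pads swing forward as they close: fully open they stand 13 mm farther back than shut.
Start: joints at [-1.492, 0.181, 1.607, -0, 1.354, -0.206], TCP at [0.162, -0.552, 0.405] pointing down, gripper open.
Joint ranges: [-2.99, 2.99], [-0.89, 2.07], [0.3, 2.58], [-1.14, 4.28], [0, 2.63], [-3.12, 3.12]. Speed limits (rad/s): [2.57, 2.57, 3.01, 3.14, 3.14, 3.14].

### API

Orientations are given as a unit quaternion [w, x, y, z].
In Python, from bench import ctrl gives the robot as it stands. The module is installed in compiled form; this text tells all that it offers.
- The arm moves only by the tool move_arm, never from a script. Its argument "moves" is a list of rows, each an object of numbers: "gripper": the opening in per cent of the stroke, from 0 (shut) to 100 (fully open); "x", "y", "z": the shift along the tool's x, y, z in cm; "roll": the turn about the tool's z in degrees. In form: [{"gripper": .., "x": .., "y": .., "z": .., "roll": ..}, ...]. A call has 1 to 5 rows; each row shifts and turns the commanded pose from where the row before left it, along the tool's axes as they then stand; what a row does not reach is not made up. A row lasts 1/8 s, in which the tool goes at most 62.5 mm and 10.7 degrees, less where a joint would pass 70% of its speed; a pose out of reach is approached as far as the arm can. A call is refused whole if a number of a shift passes 6.25 or a number of a turn 10.7, either way. A call with a gripper value outside its range is refused whole. The fingers move at their own pace and stop on an object; the grip force is fixed at half the most. Time passes only in rows, so rows that do not move let the fingers close. It gives the time, the measured TCP pose, the force and the opening at its end, in the units of the state.
- ctrl.get_obs(): the state, without advancing time (a new reading comes with each control period).
- ctrl.camera(name): name is "scene" or "top"; returns a dict with "img" (480x640x3 uint8, red, green, blue), "fx", "fy", "cx", "cy" (pixels), "world_from_camera" (4x4, takes a point from camera to world coordinates). Camera axes: x right, y up, looking along -z (the intrinsics and any distortion apply to the point x, -y, -z); pixel columns grow to the right and rows downward; lengths in m; the calibration is good to about 2 mm. A picture is of the moment at which its call begins. There is no depth.
- ctrl.hand_in(): hands the job in, once; it reports no verdict.
The state is a dict: "time_s": time; "q": joint angles; "dq": joint speeds; "joint_efforts": joint torques, N m; "eef_pos": TCP position; "eef_rot": TCP orientation; "wrist_force": force on the tool from outside, world axes, zero at the start; "torque": the same for the moment, N m; "opening": opening from 0.0 (shut) to 1.0 (fully open).
Only numpy, scipy, OpenCV 4.12 (cv2) and the standard library are available. Lean on these libraries where they do the work, as an engineer would, in place of code of your own. Each camera call takes 0.05 s, during which the arm holds its last target. There are 200 camera calls.

### The job

Open the lock of the cash box in the red basket: first slide the cover with the orange tab all the way off the keyhole, then take the yellow key out of the wooden stand, push it fully home in the lock past the sticky pins (a firm push, with a small wiggle if it stalls) and turn it a quarter turn clockwise as seen from above. The lock springs back, so finish while still gripping the key and holding it turned; leave the red and the blue key in the stand and do not knock over or shove the feed cups.

Things in the scene. Friction and masses are not known exactly. Their poses are not given: they have to be found in the camera images.
- keyhole (a point): Centre of the keyhole on top of the steel lock plate, 106 mm above the table, on the lid of a clear cash box in a fixed red basket (210 x 270 mm). z up; x along the keyhole, an 18 x 8 mm slot through the 6 mm plate; +y is the way the cover opens. Below, a brass plug with the same slot goes on to 43 mm below the face. The key fits either way round (half turn).
- plug (a joint): Turn of the lock's plug, rad: 0 in line with the keyhole (start), grows clockwise seen from above, stop at 1.6. A spring turns it back (0.02 N m at 0, 0.1 N m at the stop). It lags the key by about 0.13 rad of play. Two sticky spring pins 14 and 18 mm below the face rub on the key: pushing in takes up to about 12 N.
- cover (a joint): Slide of the keyhole cover, m: about 0 covering the keyhole, 0.048 fully open, along +y of keyhole. It needs about 2 N and stays where it is left.
- cover_tab (a point): Centre of the orange tab standing on the black sliding keyhole cover; axes as keyhole. Tab 24 mm along x, 12 mm along y; its top is 13 mm above this point, the top of the cover's plate 12.5 mm below it. Shut, this point is 18 mm along +y from the keyhole. The cover plate, 40 x 40 mm, runs from 34 mm on the keyhole's side of this point to 6 mm beyond it.
- yellow_key_bow (a point): A key standing upright in the stand, yellow plastic bow on top: this point is the centre of the bow. Bow 30 mm along the key's x, 12 mm thick along y, 44 mm tall along z (up). Under it a steel collar, 22 mm across, 4 mm thick, its underside 26 mm below this point; it rests on the stand's top (later on the lock plate). 60 g.
- yellow_key_tip (a point): Lower, pointed end of the yellow key, 38 mm below the collar's underside. Axes as the bow. Below the collar 10 mm of round shank 6 mm across, then a flat bit 16 mm wide along x, 6 mm thick along y. Fully home, the collar rests on the lock plate (bow centre 26 mm above the keyhole); only then, within 4 mm, can it turn, and turned it cannot be pulled out.
- red_key_bow (a point): A key standing upright in the stand, red plastic bow on top: this point is the centre of the bow. Same shape as the yellow key; to be left in the stand.
- blue_key_bow (a point): A key standing upright in the stand, blue plastic bow on top: this point is the centre of the bow. Same shape as the yellow key; to be left in the stand.
- stand: Wooden key stand, 170 mm along its x, 56 mm along its y, 50 mm tall, origin at the centre of its underside, fixed. Three slots in its top at x = -60, 0 and 60 mm hold the three keys in any order, each key's x along the stand's x (within about 0.1 rad).
- cup0: Terracotta-coloured feed cup with a white lid, 72 mm across, 65 mm tall, origin under its centre; leave alone.
- cup2: Another such feed cup; leave alone.
Things that resemble listed ones, but are neither listed nor needed, are in the scene too. Leave any green, pink or white look-alike of the part that bears yellow_key_bow alone.

How it is judged:
By the outcome, as a careful person would: the job done as asked, in the order asked, and still so for the second after the job is handed in, while the arm keeps its last pose, push and grip.
It also fails if it takes over 67 s, if anything falls off the work surface, if the arm or the gripper's body presses on something with over 40 N, if the wrist force passes 120 N, or if a joint passes its speed limit or range.

## Working session

There is one attempt and no reset: what is moved stays moved. The work goes in short steps, Python scripts to look and compute and a tool call to move; the robot and the scene stay as the last step left them, time stands still between calls to the robot, and variables do not carry over. Pictures are saved under pics/ and viewed, about 8 in all and at most 12, crops included, and the job is handed in when it is done.

Besides the shell and the picture viewer there is one more tool, called by a JSON object that holds its "op" and its "data". move_arm: Moves the arm, as the interface text tells. Its arguments: {"type":"object","properties":{"moves":{"type":"array","items":{"type":"object","properties":{"gripper":{"type":"number"},"x":{"type":"number"},"y":{"type":"number"},"z":{"type":"number"},"roll":{"type":"number"}}}}},"required":["moves"]}

```bash
mkdir -p pics; cat > h.py <<'E'
import numpy as np, cv2
from bench import ctrl
def shot(name,fn):
    c=ctrl.camera(name); np.savez('pics/'+fn+'.npz',**c); cv2.imwrite('pics/'+fn+'.png',c['img'][:,:,::-1]); return c
def load(fn): return dict(np.load('pics/'+fn+'.npz'))
def ray(c,u,v):
    M=c['world_from_camera']; d=np.array([(u-c['cx'])/c['fx'],-(v-c['cy'])/c['fy'],-1.]); return M[:3,3],M[:3,:3]@d
def at_z(c,u,v,z):
    o,d=ray(c,u,v); return o+d*(z-o[2])/d[2]
def proj(c,p):
    M=c['world_from_camera']; q=M[:3,:3].T@(np.array(p)-M[:3,3]); return c['cx']+c['fx']*q[0]/-q[2], c['cy']-c['fy']*q[1]/-q[2]
E
python3 - <<'E'
from h import *
for n in('scene','top'):
    c=shot(n,n+'0'); print(n,[k for k in c],c['fx'],c['cx'],c['cy'],c['world_from_camera'].round(3).tolist())
o=ctrl.get_obs(); print({k:np.round(v,3).tolist() for k,v in o.items()})
E
```

```text
scene ['img', 'fx', 'fy', 'cx', 'cy', 'world_from_camera'] 442.5001278879079 315.06100995955825 239.23625944220805 [[0.577, -0.662, 0.478, 0.938], [0.816, 0.48, -0.322, -0.33], [-0.016, 0.576, 0.818, 0.813], [0.0, 0.0, 0.0, 1.0]]
top ['img', 'fx', 'fy', 'cx', 'cy', 'world_from_camera'] 504.67072110685166 325.5716144886772 237.04634187069334 [[0.024, 0.991, -0.131, 0.363], [-1.0, 0.026, 0.012, -0.022], [0.016, 0.131, 0.991, 1.219], [0.0, 0.0, 0.0, 1.0]]
{'time_s': 0.1, 'q': [-1.492, 0.182, 1.608, 0.0, 1.354, -0.206], 'dq': [0.0, -0.003, -0.003, -0.002, 0.001, 0.0], 'joint_efforts': [0.001, -44.587, -35.224, -0.0, 0.004, -0.0], 'eef_pos': [0.162, -0.552, 0.404], 'eef_rot': [-0.001, 0.8, -0.6, -0.001], 'wrist_force': [0.657, -0.423, 1.444], 'torque': [-0.014, -0.009, 0.041], 'opening': 1.002}
```

View pics/scene0.png

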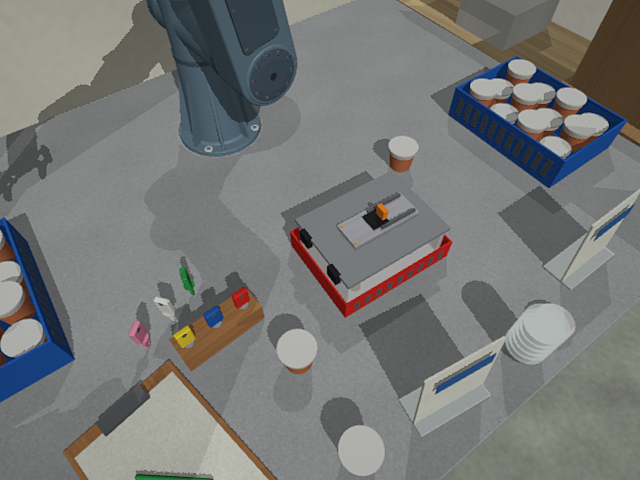

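View pics/top0.png

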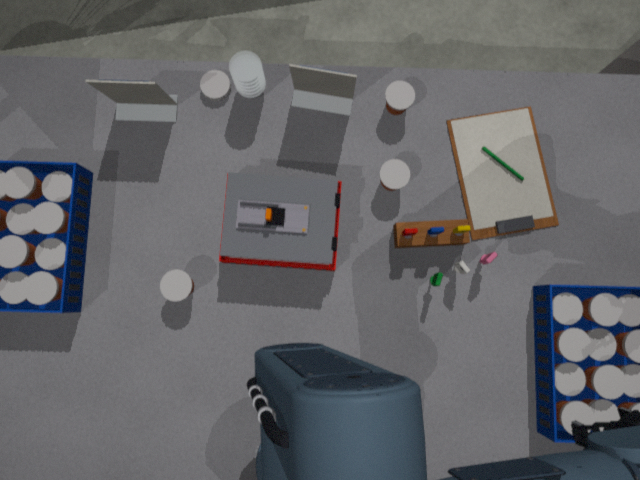

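Scene view: the yellow key is in the stand at (184,337), with blue at (213,316) and red at (241,297). The green (187,280), white (165,307) and pink (140,333) look-alikes are on the table. The lock is at (378,217). Top view: yellow (463,228), blue (436,230), red (409,231), and the cover with its orange tab at (272,216). I choose the yellow one in the stand and check it in one close composite.

```bash
python3 - <<'E'
from h import *
def crop(n,u,v,w,h,s): 
    return cv2.resize(load(n)['img'][v:v+h,u:u+w,::-1],(w*s,h*s),interpolation=cv2.INTER_CUBIC)
a=crop('top0',230,190,100,60,4);b=crop('top0',390,205,100,60,4)
c=crop('scene0',325,180,100,75,4);d=crop('scene0',165,280,100,75,4)
cv2.imwrite('pics/comp.png',np.vstack([np.hstack([a,b]),np.hstack([c,d])]))
for n,z,us in(('top0',.106,[(236,201),(308,204),(309,236),(236,232)]),('top0',.076,[(463,228),(436,230),(409,231)]),('scene0',.076,[(184,337),(213,316),(241,297)]),('top0',.05,[(470,241),(396,246),(394,224),(470,220)])):
    print(n,[at_z(load(n),*u,z)[:2].round(3).tolist() for u in us])
E
```

```text
top0 [[0.586, 0.167], [0.584, 0.006], [0.511, 0.001], [0.516, 0.164]]
top0 [[0.543, -0.352], [0.537, -0.289], [0.533, -0.227]]
scene0 [[0.544, -0.351], [0.537, -0.29], [0.533, -0.229]]
top0 [[0.517, -0.375], [0.501, -0.201], [0.553, -0.196], [0.567, -0.376]]
```

View pics/comp.png

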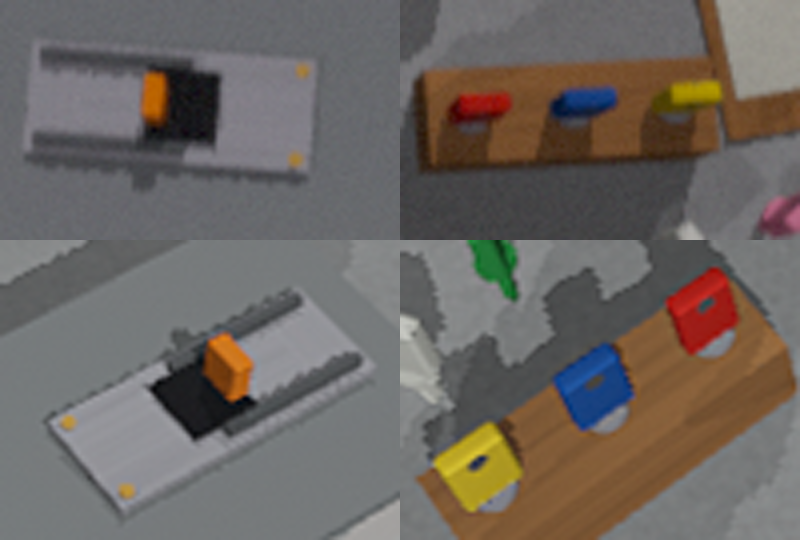

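The composite confirms it: the key with the yellow bow stands in the stand at its -y end. The cover's tab is on the +y side and the rails run toward +y. Next I fit box silhouettes in both views to get poses.

```bash
cat >> h.py <<'E'
from scipy.optimize import least_squares
from scipy.spatial import ConvexHull
def mask(c,hue,uv,r=22,smin=110,vmin=60):
    hsv=cv2.cvtColor(c['img'],cv2.COLOR_RGB2HSV); m=cv2.inRange(hsv,(hue[0],smin,vmin),(hue[1],255,255))
    k=np.zeros_like(m); cv2.circle(k,(int(uv[0]),int(uv[1])),r,255,-1); m&=k
    n,l,s,_=cv2.connectedComponentsWithStats(m); i=1+np.argmax(s[1:,4]); 
    p=np.argwhere(l==i)[:,::-1].astype(np.float32)
    q=np.vstack([p+d for d in np.array([(-.5,-.5),(.5,-.5),(.5,.5),(-.5,.5)],np.float32)])
    return cv2.convexHull(q)[:,0], s[i,4]
def feat(h):
    m=cv2.moments(np.asarray(h,np.float32).reshape(-1,1,2)); 
    return np.array([m['m10']/m['m00'],m['m01']/m['m00'],*[m[k]/m['m00']/4 for k in('mu20','mu11','mu02')]])
def boxh(c,x,y,z,a,s):
    P=np.array([(i,j,k) for i in(-1,1) for j in(-1,1) for k in(-1,1)])*np.array(s)/2
    R=np.array([[np.cos(a),-np.sin(a),0],[np.sin(a),np.cos(a),0],[0,0,1]])
    uv=np.array([proj(c,p) for p in P@R.T+[x,y,z]],np.float32); return cv2.convexHull(uv)[:,0]
def fit(obs,x0,s):
    # obs: list of (cam,hull)
    F=[feat(h) for _,h in obs]
    w=np.array([1,1,.3,.3,.3])
    f=lambda p:np.concatenate([(feat(boxh(c,*p,s))-g)*w for (c,_),g in zip(obs,F)])
    r=least_squares(f,x0,diff_step=1e-4); return r.x,r.fun
E
python3 - <<'E'
from h import *
T,S=load('top0'),load('scene0')
for n,hue,ut,us,x0,s in (('tab',(8,18),(268,214),(382,212),(.55,.1,.12,0),(.024,.012,.0255)),
  ('yellow',(24,34),(463,228),(184,337),(.543,-.351,.076,-1.5),(.03,.012,.044)),
  ('blue',(105,125),(436,230),(213,316),(.537,-.289,.076,-1.5),(.03,.012,.044)),
  ('red',(0,5),(409,231),(241,297),(.533,-.228,.076,-1.5),(.03,.012,.044))):
    a,b=mask(T,hue,ut,14),mask(S,hue,us,16)
    x,r=fit([(T,a[0]),(S,b[0])],x0,s); print(n,a[1],b[1],x.round(4),r.round(1))
P=[at_z(T,u/4+230,v/4+190,.106)[:2] for u,v in((35,40),(317,60),(308,180),(22,155))]
print(np.round(P,4).tolist())
d=[P[0]-P[1],P[3]-P[2]]; print([np.degrees(np.arctan2(v[1],v[0])) for v in d])
Q=[at_z(S,u/4+325,(v-240)/4+180,.106)[:2] for u,v in((50,422),(125,512),(375,365),(298,290))]
print(np.round(Q,4).tolist()); d=[Q[3]-Q[0],Q[2]-Q[1]]; print([np.degrees(np.arctan2(v[1],v[0])) for v in d])
E
```

```text
tab 81 146 [0.5548 0.0912 0.1185 0.    ] [ 0.5  0.4 -0.   0.  -0.1  0.6 -0.1  0.1  0.  -0.2]
yellow 81 272 [ 0.5419 -0.3492  0.0747 -1.5568] [ 0.   0.   0.5  0.1  0.1  0.   0.   0.1  0.1 -0. ]
blue 65 250 [ 0.538  -0.2902  0.0766 -1.6329] [-0.4 -0.1  0.7  0.   0.2 -0.3  0.   0.1  0.1  0.1]
red 72 238 [ 0.5318 -0.2294  0.0729 -1.5221] [ 0.2  0.1  0.3  0.   0.   0.2 -0.   0.1  0.   0.1]
[[0.5885, 0.1609], [0.5815, 0.0027], [0.5135, 0.0057], [0.5233, 0.165]]
[np.float64(87.44182596504261), np.float64(86.47162719527624)]
[[0.5232, 0.0039], [0.5877, 0.0006], [0.5913, 0.1596], [0.5303, 0.1616]]
[np.float64(87.40674587022751), np.float64(88.69669854025194)]
```

```bash
cat >> h.py <<'E'
def plan(x,y,z,ang):
    """shift in current tool axes (cm) and roll (deg) to reach TCP x,y,z, jaw axis at world angle ang (deg)"""
    o=ctrl.get_obs(); w,a,b,c=o['eef_rot']
    from scipy.spatial.transform import Rotation as Ro
    R=Ro.from_quat([a,b,c,w]).as_matrix(); s=R.T@(np.array([x,y,z])-o['eef_pos'])*100
    cur=np.degrees(np.arctan2(R[1,0],R[0,0]))
    print('shift cm',s.round(2),'roll',round(float((cur-ang+180)%360-180),1),'| t',round(o['time_s'],2),'pos',o['eef_pos'].round(4),'ang',round(float(cur),1),'F',o['wrist_force'].round(1),'T',o['torque'].round(2),'open',round(float(o['opening']),3),'q6',round(float(o['q'][5]),2))
E
python3 -c "
from h import *
plan(.555,.091,.345,-92.5)"
```

```text
shift cm [-50.61 -55.81   5.98] roll 18.8 | t 0.1 pos [ 0.1616 -0.5516  0.4039] ang -73.7 F [ 0.7 -0.4  1.4] T [-0.01 -0.01  0.04] open 1.002 q6 -0.21
```

{"op": "move_arm", "data": {"moves": [{"x":-4,"y":-4.4,"gripper":45},{"x":-4,"y":-4.4,"gripper":45},{"x":-4,"y":-4.4,"gripper":45},{"x":-4,"y":-4.4,"gripper":45},{"x":-4,"y":-4.4,"gripper":45}]}}

```text
validation failed for argument at $.mo...
```

{"op": "move_arm", "data": {"moves": [{"x":-4,"y":-4.4,"gripper":45},{"x":-4,"y":-4.4,"gripper":45},{"x":-4,"y":-4.4,"gripper":45},{"x":-4,"y":-4.4,"gripper":45},{"x":-4,"y":-4.4,"gripper":45}]}}

```text
validation failed for argument at $.mo...
```

{"op": "move_arm", "data": {"moves": [{"x":-4,"y":-4.4,"z":2,"gripper":45},{"x":-4,"y":-4.4,"z":2,"gripper":45},{"z":2,"roll":9.4,"gripper":45},{"roll":9.4,"gripper":45},{"gripper":45}]}}

```text
validation failed for argument at $.mo...
```

```bash
python3 -c "
from h import *
plan(.555,.091,.345,-92.5);plan(.555,.091,.289,-92.5)"
```

```text
shift cm [-50.61 -55.81   5.98] roll 18.8 | t 0.1 pos [ 0.1616 -0.5516  0.4039] ang -73.7 F [ 0.7 -0.4  1.4] T [-0.01 -0.01  0.04] open 1.002 q6 -0.21
shift cm [-50.6  -55.81  11.58] roll 18.8 | t 0.1 pos [ 0.1616 -0.5516  0.4039] ang -73.7 F [ 0.7 -0.4  1.4] T [-0.01 -0.01  0.04] open 1.002 q6 -0.21
```

All keys are probably required in each row.

{"op": "move_arm", "data": {"moves": [{"gripper":45,"x":-4,"y":-4.4,"z":0,"roll":0},{"gripper":45,"x":-4,"y":-4.4,"z":0,"roll":0},{"gripper":45,"x":-4,"y":-4.4,"z":0,"roll":0},{"gripper":45,"x":-4,"y":-4.4,"z":0,"roll":0},{"gripper":45,"x":-4,"y":-4.4,"z":0,"roll":0}]}}

```text
time_s: 0.72
eef_pos: [0.317, -0.2963, 0.4045]
eef_rot: [-0.0, 0.8, -0.6, -0.0]
wrist_force: [0.4, -0.4, 0.8]
opening: 0.444
```

{"op": "move_arm", "data": {"moves": [{"gripper":45,"x":-4,"y":-4.4,"z":0,"roll":0},{"gripper":45,"x":-4,"y":-4.4,"z":0,"roll":0},{"gripper":45,"x":-4,"y":-4.4,"z":0,"roll":0},{"gripper":45,"x":-4,"y":-4.4,"z":0,"roll":0},{"gripper":45,"x":-4,"y":-4.4,"z":0,"roll":0}]}}

```text
time_s: 1.35
eef_pos: [0.472, -0.0424, 0.4046]
eef_rot: [0.0, 0.8, -0.6, 0.0]
wrist_force: [0.1, -0.3, -0.1]
opening: 0.452
```

{"op": "move_arm", "data": {"moves": [{"gripper":45,"x":-4,"y":-4.4,"z":2,"roll":0},{"gripper":45,"x":-4,"y":-4.4,"z":2,"roll":0},{"gripper":45,"x":-2,"y":-3,"z":2,"roll":9.4},{"gripper":45,"x":0,"y":0,"z":0,"roll":9.4},{"gripper":45,"x":0,"y":0,"z":0,"roll":0}]}}

```text
time_s: 1.98
eef_pos: [0.5562, 0.0849, 0.3439]
eef_rot: [-0.001, -0.693, 0.721, 0.001]
wrist_force: [-0.4, -0.4, -0.4]
opening: 0.447
```

```bash
python3 -c "
from h import *
plan(.555,.091,.345,-92.5);plan(.555,.091,.289,-92.5)
shot('scene','s1');c=shot('top','t1')
a=load('s1')['img'][150:300,300:460,::-1];b=c['img'][150:300,200:360,::-1]
cv2.imwrite('pics/c1.png',cv2.resize(np.hstack([a,b]),(800,375),interpolation=cv2.INTER_CUBIC))"
```

```text
shift cm [-0.6   0.15 -0.11] roll 0.2 | t 1.98 pos [0.5562 0.0849 0.3439] ang -92.3 F [-0.4 -0.4 -0.4] T [ 0.03 -0.04 -0.02] open 0.447 q6 1.55
shift cm [-0.6   0.14  5.49] roll 0.2 | t 1.98 pos [0.5562 0.0849 0.3439] ang -92.3 F [-0.4 -0.4 -0.4] T [ 0.03 -0.04 -0.02] open 0.447 q6 1.55
```

View pics/c1.png

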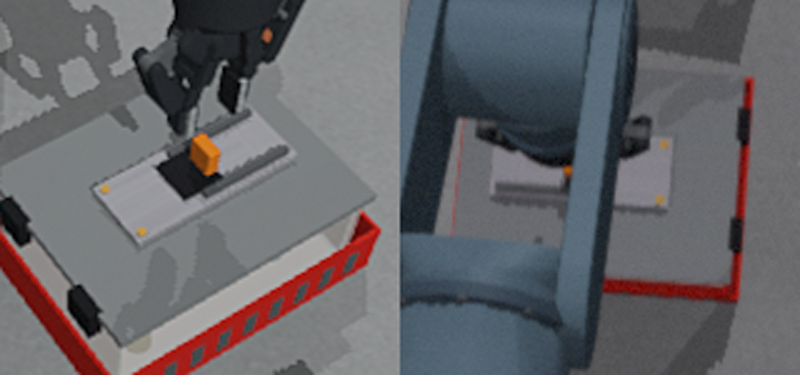

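The fingers straddle the orange tab, which is at (205,152) in the left half. I go down and close.

{"op": "move_arm", "data": {"moves": [{"gripper":45,"x":-0.6,"y":0.1,"z":0,"roll":0},{"gripper":45,"x":0,"y":0,"z":2,"roll":0},{"gripper":45,"x":0,"y":0,"z":2,"roll":0},{"gripper":45,"x":0,"y":0,"z":1.3,"roll":0},{"gripper":45,"x":0,"y":0,"z":0,"roll":0}]}}

```text
time_s: 2.7
eef_pos: [0.5552, 0.0904, 0.2911]
eef_rot: [-0.001, -0.692, 0.722, 0.001]
wrist_force: [0.3, -0.7, 0.8]
opening: 0.45
```

{"op": "move_arm", "data": {"moves": [{"gripper":0,"x":0,"y":0,"z":0,"roll":0},{"gripper":0,"x":0,"y":0,"z":0,"roll":0},{"gripper":0,"x":0,"y":0,"z":0,"roll":0},{"gripper":0,"x":0,"y":0,"z":0,"roll":0}]}}

```text
time_s: 3.2
eef_pos: [0.556, 0.0905, 0.293]
eef_rot: [0.001, -0.692, 0.722, -0.001]
wrist_force: [-1.5, 0.4, 6.4]
opening: 0.122
```

```bash
python3 -c "
from h import *
plan(.555,.091,.289,-92.5)"
```

```text
shift cm [-0.04  0.11  0.4 ] roll 0.0 | t 3.2 pos [0.556  0.0905 0.293 ] ang -92.5 F [-1.5  0.4  6.4] T [ 0.09  0.3  -0.08] open 0.122 q6 1.56
```

{"op": "move_arm", "data": {"moves": [{"gripper":0,"x":0,"y":0,"z":-0.2,"roll":0},{"gripper":0,"x":-1,"y":0,"z":0,"roll":0},{"gripper":0,"x":-1,"y":0,"z":0,"roll":0},{"gripper":0,"x":-1,"y":0,"z":0,"roll":0},{"gripper":0,"x":-1,"y":0,"z":0,"roll":0}]}}

```text
time_s: 3.82
eef_pos: [0.5578, 0.13, 0.2931]
eef_rot: [0.0, -0.691, 0.722, -0.001]
wrist_force: [5.5, -2.8, -7.2]
opening: 0.126
```

{"op": "move_arm", "data": {"moves": [{"gripper":0,"x":-0.5,"y":0,"z":0,"roll":0},{"gripper":0,"x":-0.4,"y":0,"z":0,"roll":0},{"gripper":0,"x":0,"y":0,"z":0,"roll":0}]}}

```text
time_s: 4.2
eef_pos: [0.5583, 0.1373, 0.2931]
eef_rot: [-0.002, -0.692, 0.722, -0.002]
wrist_force: [2.9, -12.1, -6.3]
opening: 0.12
```

12 N after 47 mm means it is at the stop. Release, rise and look.

{"op": "move_arm", "data": {"moves": [{"gripper":45,"x":0,"y":0,"z":0,"roll":0},{"gripper":45,"x":0,"y":0,"z":0,"roll":0},{"gripper":45,"x":0,"y":0,"z":-3,"roll":0},{"gripper":45,"x":0,"y":0,"z":-6,"roll":0},{"gripper":45,"x":0,"y":0,"z":-3,"roll":0}]}}

```text
time_s: 4.82
eef_pos: [0.5581, 0.1398, 0.4177]
eef_rot: [0.002, -0.692, 0.722, -0.001]
wrist_force: [-0.7, 0.1, -0.4]
opening: 0.453
```

```bash
python3 -c "
from h import *
plan(.542,-.349,.345,1)"
```

```text
shift cm [48.91 -0.44  7.23] roll -93.4 | t 4.83 pos [0.5581 0.1398 0.4177] ang -92.4 F [-0.7  0.1 -0.4] T [0.05 0.02 0.01] open 0.453 q6 1.65
```

Travel along x first (tool +x is world -y), then roll.

{"op": "move_arm", "data": {"moves": [{"gripper":45,"x":6,"y":0,"z":0,"roll":0},{"gripper":45,"x":6,"y":0,"z":0,"roll":0},{"gripper":45,"x":6,"y":0,"z":0,"roll":0},{"gripper":45,"x":6,"y":0,"z":0,"roll":0},{"gripper":45,"x":6,"y":0,"z":0,"roll":0}]}}

```text
time_s: 5.45
eef_pos: [0.5444, -0.1618, 0.4143]
eef_rot: [0.0, -0.692, 0.722, -0.0]
wrist_force: [0.4, -0.3, 0.1]
opening: 0.455
```

{"op": "move_arm", "data": {"moves": [{"gripper":45,"x":6,"y":0,"z":0,"roll":0},{"gripper":45,"x":6,"y":0,"z":0,"roll":0},{"gripper":45,"x":6,"y":0,"z":0,"roll":-10.5},{"gripper":45,"x":0,"y":0,"z":0,"roll":-10.5},{"gripper":45,"x":0,"y":0,"z":0,"roll":-10.5}]}}

```text
time_s: 6.08
eef_pos: [0.5367, -0.341, 0.4136]
eef_rot: [-0.0, 0.863, -0.505, -0.0]
wrist_force: [0.2, 0.7, 1.6]
opening: 0.446
```

{"op": "move_arm", "data": {"moves": [{"gripper":45,"x":0,"y":0,"z":0,"roll":-10.5},{"gripper":45,"x":0,"y":0,"z":0,"roll":-10.5},{"gripper":45,"x":0,"y":0,"z":0,"roll":-10.5},{"gripper":45,"x":0,"y":0,"z":0,"roll":-10.5},{"gripper":45,"x":0,"y":0,"z":0,"roll":-10.5}]}}

```text
time_s: 6.7
eef_pos: [0.5372, -0.3398, 0.414]
eef_rot: [-0.0, 0.998, -0.071, 0.0]
wrist_force: [0.4, 0.5, 0.4]
opening: 0.452
```

```bash
python3 -c "
from h import *
plan(.542,-.349,.345,1)
shot('scene','s2');c=shot('top','t2')
S=load('s2');T=c
a=S['img'][180:270,325:445,::-1];b=c['img'][180:270,220:340,::-1];d=S['img'][270:360,150:270,::-1];e=c['img'][195:285,390:510,::-1]
cv2.imwrite('pics/c2.png',cv2.resize(np.vstack([np.hstack([a,b]),np.hstack([d,e])]),(800,600),interpolation=cv2.INTER_CUBIC))
a,b=mask(T,(8,18),(250,212),25),mask(S,(8,18),(400,198),25)
print(a[1],b[1],a[0].mean(0),b[0].mean(0)); print(fit([(T,a[0]),(S,b[0])],(.557,.14,.12,0),(.024,.012,.0255)))
"
```

```text
shift cm [0.61 0.85 6.9 ] roll -9.1 | t 6.7 pos [ 0.5372 -0.3398  0.414 ] ang -8.1 F [0.4 0.5 0.4] T [ 0.01 -0.03 -0.02] open 0.452 q6 -0.61
88 147 [248.6 211.4] [398.9 201.8]
(array([0.55701389, 0.13477045, 0.11967619, 0.        ]), array([ 0.45803201,  0.36600244, -0.03504906,  0.03530193, -0.10454152,
        0.5319932 , -0.06762331,  0.04378818, -0.00746217, -0.09182212]))
```

View pics/c2.png

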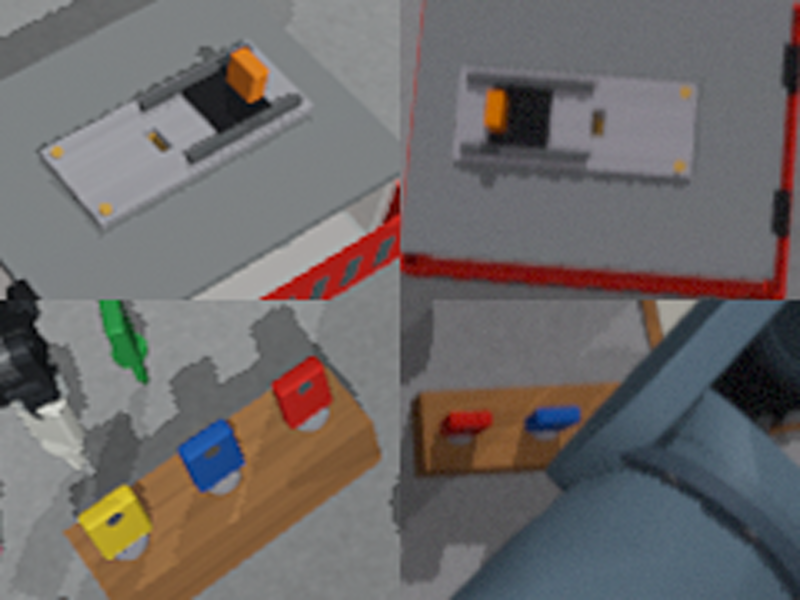

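The cover is off the keyhole: its slot shows at scene ≈(372,222) and top ≈(279.4,216.6). I check the tab's distance from it (66 mm when fully open) and measure the slot exactly.

```bash
python3 -c "
from h import *
S,T=load('s2'),load('t2')
for c,u,v in((S,372,222),(T,279.4,216.6)):
    u0,v0=int(u)-9,int(v)-9
    g=c['img'][v0:v0+19,u0:u0+19].astype(int); d=g.sum(2)
    med=np.median(d); w=np.clip(med-60-d,0,None).astype(float); yy,xx=np.mgrid[:19,:19]
    n,l,s,_=cv2.connectedComponentsWithStats((w>0).astype('uint8')); k=l[7:12,7:12]; i=np.bincount(k[k>0]).argmax(); w*=l==i
    uu,vv=u0+(w*xx).sum()/w.sum(),v0+(w*yy).sum()/w.sum(); print(s[i],round(uu,2),round(vv,2),at_z(c,uu,vv,.106).round(4))
    print((d[3:16,3:16]//3))
"
```

```text
[ 6  5  8  8 33] 372.61 222.16 [0.5578 0.0659 0.106 ]
[[159 159 158 157 159 160 159 160 159 158 156 156 156]
 [157 158 158 160 161 160 161 159 157 155 155 156 156]
 [157 157 158 162 146 131 155 160 157 156 156 156 157]
 [160 154 145 139 128 106 119 155 160 158 157 157 157]
 [160 155 140 130 122 102  80 121 156 160 159 159 158]
 [158 159 153 138 104  70  80  83 119 155 162 161 160]
 [155 157 159 157 126  63  66  80  81 124 154 159 158]
 [155 155 157 160 152 112  63  61  68  80 123 155 159]
 [156 156 157 159 164 154 107  62  66  96 133 154 159]
 [156 157 158 159 160 164 151 117 116 149 163 159 159]
 [158 158 159 158 157 158 162 165 163 160 157 156 157]
 [158 157 156 156 158 158 158 157 156 155 155 154 157]
 [156 157 157 158 158 156 155 155 155 155 154 154 154]]
[ 7  6  5  8 35] 278.81 216.35 [0.5538 0.0699 0.106 ]
[[121 115 119 128 132 133 135 131 134 134 133 133 134]
 [133 133 133 136 133 133 132 133 131 134 135 136 135]
 [136 136 136 135 131 118 117 116 123 133 134 137 132]
 [134 137 137 134 118  87  83  85 105 133 136 135 134]
 [137 137 137 136 107  61  62  75 100 130 136 135 135]
 [139 135 136 133 109  61  61  71 102 131 136 137 137]
 [133 134 135 129 100  61  61  70 107 133 134 135 134]
 [131 134 136 132  93  57  58  78 114 132 136 137 135]
 [133 135 134 128  92  54  62  83 118 134 133 135 135]
 [136 131 135 134  92  61  71  81 119 133 135 134 134]
 [136 138 136 130 107  95  97  99 124 134 135 135 135]
 [136 135 136 135 123 124 125 124 131 135 138 137 137]
 [136 135 135 137 133 137 137 135 137 138 137 136 136]]
```

```bash
cat >> h.py <<'E'
def slotfit(c,u,v,z=.106,a0=-2.5,size=(.018,.008)):
    """fit an 18x8 slot's outline to the darkness at u,v by least squares on a blurred render"""
    u0,v0=int(round(u))-8,int(round(v))-8; K=8
    d=c['img'][v0:v0+17,u0:u0+17].astype(float).sum(2)/3; bg=np.median(d)
    obs=np.clip((bg-d)/25,0,1); x0=at_z(c,u,v,z)
    def ren(p):
        R=np.array([[np.cos(p[2]),-np.sin(p[2])],[np.sin(p[2]),np.cos(p[2])]])
        q=[proj(c,[*(R@(np.array(s)*size/2)+p[:2]),z]) for s in((-1,-1),(1,-1),(1,1),(-1,1))]
        im=np.zeros((17*K,17*K),np.uint8); q=((np.array(q)-[u0,v0]+.5)*K-.5)
        cv2.fillPoly(im,[np.round(q*16).astype(np.int32)],255,shift=4)
        im=cv2.GaussianBlur(im,(0,0),.45*K).astype(float)/255
        return np.clip(cv2.resize(im,(17,17),interpolation=cv2.INTER_AREA)*p[3],0,1)
    r=least_squares(lambda p:(ren(p)-obs).ravel(),[x0[0],x0[1],np.radians(a0),3.],diff_step=1e-3,x_scale=[.001,.001,.05,1])
    return r.x,np.sqrt(np.mean(r.fun**2))
E
python3 -c "
from h import *
S,T=load('s2'),load('t2'); S0,T0=load('scene0'),load('top0')
for c,u,v in((S,373,222),(T,278.8,216.3)):
    x,r=slotfit(c,u,v); print(x.round(4),np.degrees(x[2]).round(1),r)
for A,B,t,s,x0 in((T,S,(250,212),(400,198),(.557,.14,.12,-.04)),(T0,S0,(268,214),(382,212),(.555,.09,.12,-.04))):
    a,b=mask(A,(5,20),t,25,90,40),mask(B,(5,20),s,25,90,40); print(a[1],b[1])
    for o in([(A,a[0]),(B,b[0])],):
        print([v.round(4) for v in fit(o,x0,(.024,.012,.0255))])
plan(.542,-.349,.345,1)
"
```

```text
[ 0.5563  0.0662 -0.0436  1.8695] -2.5 0.2002428716393443
[ 0.5537  0.0697 -0.0436  2.917 ] -2.5 0.22806400269556687
96 151
[array([0.5571, 0.1344, 0.1197, 0.0437]), array([ 0.5354,  0.4256, -0.0598,  0.0594, -0.1232,  0.6193, -0.0798,
        0.0012,  0.0096, -0.1189])]
94 156
[array([0.555 , 0.0905, 0.1198, 0.0074]), array([ 0.4596,  0.3439, -0.0799,  0.0253, -0.2326,  0.5151, -0.067 ,
        0.0332,  0.0346, -0.2059])]
shift cm [0.62 0.84 6.89] roll -9.4 | t 6.8 pos [ 0.5371 -0.3398  0.4139] ang -8.4 F [0.3 1.  1. ] T [ 0.03 -0.04 -0.04] open 0.449 q6 -0.6
```

Tab to keyhole measures 66–67 mm, so the cover is fully open. Now the key: centre over it, then descend to TCP z 0.235.

{"op": "move_arm", "data": {"moves": [{"gripper":35,"x":0.6,"y":0.8,"z":0,"roll":-10.4},{"gripper":35,"x":0,"y":0,"z":6,"roll":0},{"gripper":35,"x":0,"y":0,"z":2,"roll":0},{"gripper":35,"x":0,"y":0,"z":0,"roll":0}]}}

```text
time_s: 7.3
eef_pos: [0.5413, -0.3484, 0.3321]
eef_rot: [-0.002, 1.0, 0.016, -0.002]
wrist_force: [0.6, -0.7, 0.9]
opening: 0.351
```

```bash
python3 -c "
from h import *
plan(.542,-.349,.235,2)
S=shot('scene','s3')
cv2.imwrite('pics/c3.png',cv2.resize(S['img'][240:390,100:300,::-1],(800,600),interpolation=cv2.INTER_CUBIC))"
```

```text
shift cm [0.09 0.09 9.71] roll -0.2 | t 7.3 pos [ 0.5413 -0.3484  0.3321] ang 1.8 F [ 0.6 -0.7  0.9] T [ 0.03 -0.02  0.01] open 0.351 q6 -0.79
```

View pics/c3.png

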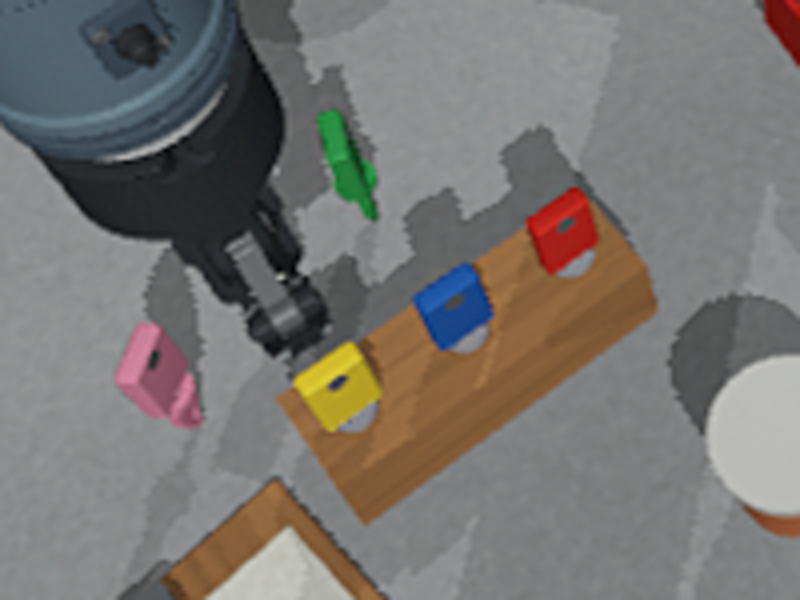

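The gripper hangs above the yellow key at (338,385) in this crop, and the tips at (288,320) are still about 75 mm too high. Descend and close.

{"op": "move_arm", "data": {"moves": [{"gripper":35,"x":0.1,"y":0.1,"z":4,"roll":0},{"gripper":35,"x":0,"y":0,"z":3,"roll":0},{"gripper":35,"x":0,"y":0,"z":2.7,"roll":0},{"gripper":35,"x":0,"y":0,"z":0,"roll":0}]}}

```text
time_s: 7.85
eef_pos: [0.5428, -0.3499, 0.2368]
eef_rot: [-0.0, 1.0, 0.016, -0.0]
wrist_force: [-0.5, 1.7, 0.3]
opening: 0.348
```

{"op": "move_arm", "data": {"moves": [{"gripper":0,"x":0,"y":0,"z":0,"roll":0},{"gripper":0,"x":0,"y":0,"z":-0.2,"roll":0},{"gripper":0,"x":0,"y":0,"z":0,"roll":0},{"gripper":0,"x":0,"y":0,"z":0,"roll":0}]}}

```text
time_s: 8.35
eef_pos: [0.543, -0.3501, 0.2397]
eef_rot: [0.0, 1.0, 0.017, 0.001]
wrist_force: [0.0, -1.2, -0.0]
opening: 0.129
```

```bash
python3 -c "
from h import *
plan(.542,-.349,.235,2)"
```

```text
shift cm [-0.09 -0.12  0.47] roll -0.1 | t 8.35 pos [ 0.543  -0.3501  0.2397] ang 1.9 F [ 0.  -1.2 -0. ] T [-0.12  0.16  0.02] open 0.129 q6 -0.79
```

{"op": "move_arm", "data": {"moves": [{"gripper":0,"x":0,"y":0,"z":-3,"roll":0},{"gripper":0,"x":0,"y":0,"z":-3,"roll":0},{"gripper":0,"x":0,"y":0,"z":-5,"roll":0},{"gripper":0,"x":0,"y":0,"z":-5,"roll":0},{"gripper":0,"x":0,"y":0,"z":0,"roll":0}]}}

```text
time_s: 8.98
eef_pos: [0.544, -0.3506, 0.4052]
eef_rot: [0.004, 1.0, 0.017, 0.004]
wrist_force: [-0.1, 0.3, -0.5]
opening: 0.133
```

{"op": "move_arm", "data": {"moves": [{"gripper":0,"x":0,"y":-5,"z":0,"roll":0},{"gripper":0,"x":0,"y":-5,"z":0,"roll":0},{"gripper":0,"x":0,"y":-5,"z":0,"roll":0},{"gripper":0,"x":0,"y":-5,"z":0,"roll":0},{"gripper":0,"x":0,"y":-5,"z":0,"roll":0}]}}

```text
time_s: 9.6
eef_pos: [0.534, -0.0982, 0.3979]
eef_rot: [-0.0, 1.0, 0.017, -0.0]
wrist_force: [-0.2, 1.1, 0.6]
opening: 0.129
```

{"op": "move_arm", "data": {"moves": [{"gripper":0,"x":0,"y":-5,"z":0,"roll":0},{"gripper":0,"x":0,"y":-5,"z":0,"roll":0},{"gripper":0,"x":0,"y":-5,"z":0,"roll":-10.7},{"gripper":0,"x":0,"y":0,"z":0,"roll":-10.7},{"gripper":0,"x":0,"y":0,"z":0,"roll":-10.7}]}}

```text
time_s: 10.22
eef_pos: [0.529, 0.0511, 0.3979]
eef_rot: [-0.0, 0.955, 0.296, -0.0]
wrist_force: [-0.3, 0.3, -0.7]
opening: 0.129
```

{"op": "move_arm", "data": {"moves": [{"gripper":0,"x":0,"y":0,"z":0,"roll":-10.7},{"gripper":0,"x":0,"y":0,"z":0,"roll":-10.7},{"gripper":0,"x":0,"y":0,"z":0,"roll":-10.7},{"gripper":0,"x":0,"y":0,"z":0,"roll":-10.7},{"gripper":0,"x":0,"y":0,"z":0,"roll":-10.7}]}}

```text
time_s: 10.85
eef_pos: [0.5292, 0.0501, 0.3978]
eef_rot: [-0.001, 0.72, 0.694, -0.0]
wrist_force: [0.6, 0.3, -0.7]
opening: 0.135
```

```bash
python3 -c "
from h import *
plan(.555,.069,.344,87.5)"
```

```text
shift cm [1.98 2.52 5.38] roll 0.4 | t 10.85 pos [0.5292 0.0501 0.3978] ang 87.9 F [ 0.6  0.3 -0.7] T [ 0.02 -0.   -0.04] open 0.135 q6 -1.66
```

{"op": "move_arm", "data": {"moves": [{"gripper":0,"x":2,"y":2.5,"z":0,"roll":0.4},{"gripper":0,"x":0,"y":0,"z":4.8,"roll":0},{"gripper":0,"x":0,"y":0,"z":0,"roll":0},{"gripper":0,"x":0,"y":0,"z":0,"roll":0}]}}

```text
time_s: 11.35
eef_pos: [0.5553, 0.0687, 0.3514]
eef_rot: [-0.0, 0.725, 0.689, 0.0]
wrist_force: [-0.1, 0.8, -0.3]
opening: 0.128
```

```bash
python3 -c "
from h import *
plan(.555,.069,.344,87.5)
S=shot('scene','s4');T=shot('top','t4')
a=S['img'][160:235,330:430,::-1];b=T['img'][180:255,230:330,::-1]
cv2.imwrite('pics/c4.png',cv2.resize(np.hstack([a,b]),(800,300),interpolation=cv2.INTER_CUBIC))
p=ctrl.get_obs()['eef_pos']
tip=[p[0],p[1],p[2]-.1637-.064]; print('pred tip px',proj(S,tip),'bow',proj(S,[p[0],p[1],p[2]-.1637]),'hole',proj(S,[.555,.069,.106]))
"
```

```text
shift cm [ 0.02 -0.03  0.74] roll -0.4 | t 11.35 pos [0.5553 0.0687 0.3514] ang 87.1 F [-0.1  0.8 -0.3] T [ 0.01 -0.06  0.  ] open 0.128 q6 -1.61
pred tip px (np.float64(373.87179962951063), np.float64(215.00545230244978)) bow (np.float64(377.06630323098807), np.float64(193.61243389464462)) hole (np.float64(372.919162722568), np.float64(220.53858121099972))
```

View pics/c4.png

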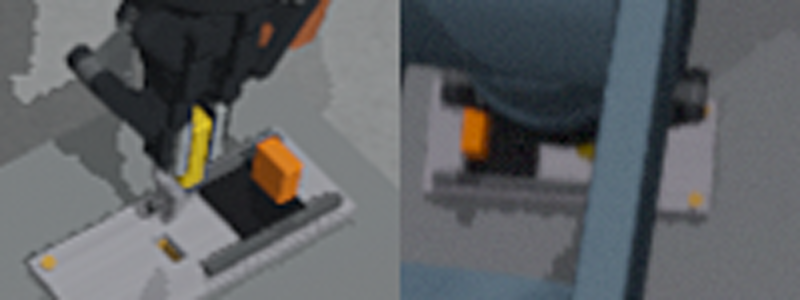

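```bash
python3 -c "
from h import *
S=load('s4')
cv2.imwrite('pics/c5.png',cv2.resize(S['img'][180:230,350:400,::-1],(600,600),interpolation=cv2.INTER_CUBIC))
m=mask(S,(24,34),(378,193),16,90,50); print(m[1],feat(m[0])[:2], m[0].min(0),m[0].max(0))
print(feat(boxh(S,.5553,.0687,.3514-.1637,np.radians(-2.5),(.03,.012,.044)))[:2])
b=boxh(S,.5553,.0687,.3514-.1637,np.radians(-2.5),(.03,.012,.044)); print(b.min(0),b.max(0))
x,r=slotfit(S,372.6,222); print(x,r,proj(S,[x[0],x[1],.106]))
"
```

```text
85 [378.36234818 196.81174089] [373.5 186.5] [382.5 206.5]
[376.98227443 193.66887385]
[368.4709  179.48183] [385.80963 208.00787]
[ 0.55645828  0.06600314 -0.04363323  1.82535933] 0.3169722026829291 (np.float64(372.2275944346354), np.float64(221.70140959998454))
```

View pics/c5.png

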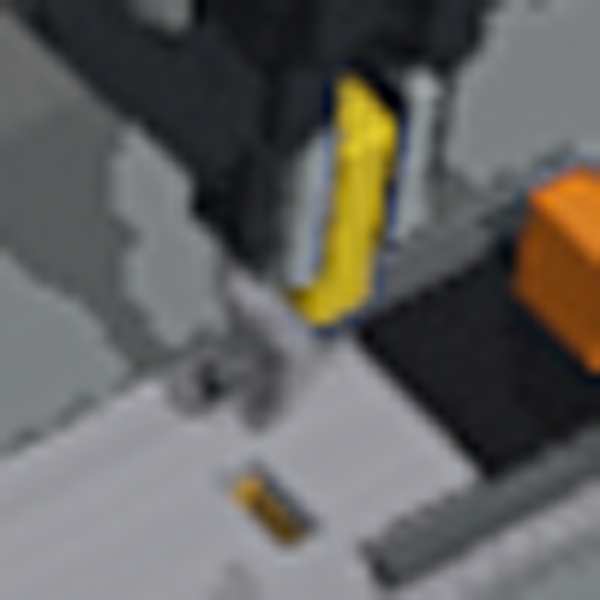

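```bash
python3 -c "
from h import *
S=load('s4'); a=np.radians(-2.7); R=np.array([[np.cos(a),-np.sin(a)],[np.sin(a),np.cos(a)]])
z=.3514-.1637
P=lambda dx,dy,dz,c=(.5553,.0687):np.round(proj(S,[*(R@[dx,dy]+c),z+dz]),1)
print('bow -y+x bot',P(.015,-.006,-.022),'obs 376.0,206.8'); print('bow +y+x bot',P(.015,.006,-.022),'obs 381.2 204.5'); print('-y-x bot',P(-.015,-.006,-.022))
print('bit bottom corners',P(.008,-.003,-.064),P(.008,.003,-.064),P(-.008,-.003,-.064),'collar',P(.011,0,-.024))
print('dpx per mm x,y,z',[ (np.array(proj(S,np.array([.5553,.0687,z])+d))-proj(S,[.5553,.0687,z])).round(2) for d in np.eye(3)*.001])
z=.106;print('slot corners',P(.009,-.004,0)+0,)
b=lambda dx,dy:np.round(proj(S,[*(R@[dx,dy]+(.5565,.066)),.106]),1)
print([b(i,j) for i,j in((.009,-.004),(.009,.004),(-.009,.004),(-.009,-.004))])
g=S['img'][205:220,362:382].mean(2).astype(int); print(g)
"
```

```text
bow -y+x bot [378. 208.] obs 376.0,206.8
bow +y+x bot [383.1 205.3] obs 381.2 204.5
-y-x bot [368.5 197.8]
bit bottom corners [374.9 218.6] [377.4 217.3] [370.1 213.2] collar [379.2 206. ]
dpx per mm x,y,z [array([0.35, 0.33]), array([ 0.41, -0.24]), array([ 0.05, -0.36])]
slot corners [374.  224.6]
[array([373.3, 225.6]), array([376.6, 223.8]), array([371.1, 217.9]), array([368. , 219.6])]
[[125 130 127 127 128 133 109  90 125 138 141 128  91  95 122 131 129 118
   85  70]
 [107 131 128 129 126 128 117  83  94 111 126 135 122 110 123 122  93  68
   53  32]
 [104 128 132 128 105 103 110  76  78  91 114 131 137 123  82  69  76  57
   19  27]
 [ 84 104 125 109  84  89  85  78  78  76  97 130 140 136 105  94 117  90
   24  23]
 [ 86  85  84  91  94  98  91  83  86  76  71  96 128 134 123 127 149 139
   80  25]
 [ 85  90  99 110  91  67  90  99  97  77  68  88 120 130 137 145 153 159
  136  81]
 [117 118 113 111  77  52  82  82  82  83  77  98 126 132 147 159 157 160
  159 136]
 [168 146 108 114  92  33  57  85  87  80  75 101 128 143 155 157 156 158
  162 160]
 [159 146 114 105  93  76 103 116  96  72  76 109 139 153 158 157 158 158
  158 160]
 [155 155 142 118 116 125 147 136  99  87  99 123 148 160 158 158 156 155
  155 156]
 [150 151 154 158 161 155 154 156 124 102 126 151 162 159 157 156 154 155
  154 154]
 [151 153 156 158 159 158 158 159 153 146 157 161 158 156 155 154 154 153
  154 154]
 [155 158 157 157 156 156 157 160 162 160 161 158 156 155 154 153 155 155
  155 155]
 [157 157 156 155 157 155 156 159 145 130 153 158 155 154 154 155 155 156
  156 156]
 [156 155 155 157 158 152 143 138 127 105 117 153 158 156 156 155 156 156
  158 158]]
```

Relative to the scene camera the key appears about 2–5 mm short in x. I shift part of that, descend close to the plate and look again.

{"op": "move_arm", "data": {"moves": [{"gripper":0,"x":0,"y":0.25,"z":0,"roll":0},{"gripper":0,"x":0,"y":0,"z":1,"roll":0},{"gripper":0,"x":0,"y":0,"z":0.5,"roll":0},{"gripper":0,"x":0,"y":0,"z":0,"roll":0}]}}

```text
time_s: 11.95
eef_pos: [0.5574, 0.0686, 0.3349]
eef_rot: [-0.001, 0.725, 0.689, -0.001]
wrist_force: [-0.0, 0.2, 0.0]
opening: 0.133
```

```bash
python3 -c "
from h import *
plan(.558,.0685,.336,87.5)
S=shot('scene','s5')
cv2.imwrite('pics/c6.png',cv2.resize(S['img'][190:235,350:400,::-1],(800,720),interpolation=cv2.INTER_CUBIC)[:600])"
```

```text
shift cm [-0.01  0.07 -0.11] roll -0.4 | t 11.95 pos [0.5574 0.0686 0.3349] ang 87.1 F [-0.   0.2  0. ] T [-0.02 -0.03  0.02] open 0.133 q6 -1.61
```

View pics/c6.png

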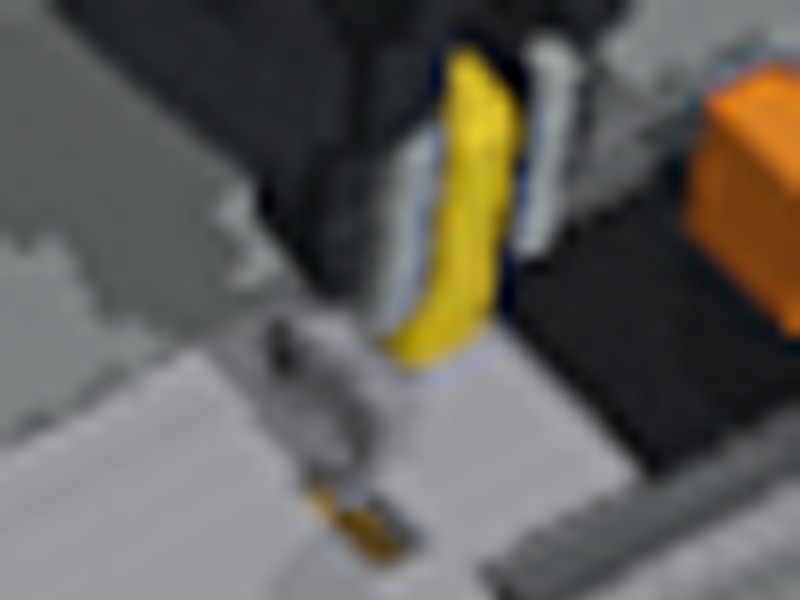

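Slot visible at about (361,520) in this crop, with its -x/+y part hidden behind the tip. Shadows blur the rest, so I feel for contact.

{"op": "move_arm", "data": {"moves": [{"gripper":0,"x":0,"y":0,"z":0.2,"roll":0},{"gripper":0,"x":0,"y":0,"z":0.1,"roll":0},{"gripper":0,"x":0,"y":0,"z":0,"roll":0}]}}

```text
time_s: 12.38
eef_pos: [0.5577, 0.0686, 0.3328]
eef_rot: [-0.0, 0.725, 0.689, -0.0]
wrist_force: [0.3, -0.4, -0.7]
opening: 0.13
```

{"op": "move_arm", "data": {"moves": [{"gripper":0,"x":0,"y":0,"z":0.2,"roll":0},{"gripper":0,"x":0,"y":0,"z":0.1,"roll":0},{"gripper":0,"x":0,"y":0,"z":0,"roll":0}]}}

```text
time_s: 12.75
eef_pos: [0.5577, 0.0688, 0.3298]
eef_rot: [-0.0, 0.725, 0.689, 0.0]
wrist_force: [1.4, 2.3, -0.1]
opening: 0.128
```

{"op": "move_arm", "data": {"moves": [{"gripper":0,"x":0,"y":0,"z":0.2,"roll":0},{"gripper":0,"x":0,"y":0,"z":0.1,"roll":0},{"gripper":0,"x":0,"y":0,"z":0,"roll":0}]}}

```text
time_s: 13.12
eef_pos: [0.5577, 0.0689, 0.3267]
eef_rot: [-0.0, 0.725, 0.689, 0.0]
wrist_force: [-0.2, 3.5, -0.5]
opening: 0.128
```

```bash
python3 -c "
from h import *
plan(.5577,.0686,.2957,87.5)"
```

```text
shift cm [-0.03  0.    3.1 ] roll -0.4 | t 13.12 pos [0.5577 0.0689 0.3267] ang 87.1 F [-0.2  3.5 -0.5] T [ 0.8  -0.12 -0.01] open 0.128 q6 -1.61
```

No contact on the face at 7 mm below it: the tip is in the slot, with 3.5 N sideways from the -y wall. I ease +y slightly and go on.

{"op": "move_arm", "data": {"moves": [{"gripper":0,"x":0.05,"y":0,"z":0,"roll":0},{"gripper":0,"x":0,"y":0,"z":0.3,"roll":0},{"gripper":0,"x":0,"y":0,"z":0.2,"roll":0},{"gripper":0,"x":0,"y":0,"z":0,"roll":0}]}}

```text
time_s: 13.62
eef_pos: [0.5576, 0.0691, 0.3214]
eef_rot: [-0.0, 0.725, 0.689, -0.0]
wrist_force: [0.7, 3.1, -1.5]
opening: 0.131
```

```bash
python3 -c "
from h import *
plan(.5577,.0686,.2957,87.5)"
```

```text
shift cm [-0.05  0.01  2.57] roll -0.4 | t 13.62 pos [0.5576 0.0691 0.3214] ang 87.1 F [ 0.7  3.1 -1.5] T [ 0.58 -0.23  0.09] open 0.131 q6 -1.61
```

{"op": "move_arm", "data": {"moves": [{"gripper":0,"x":0.07,"y":0,"z":0,"roll":0},{"gripper":0,"x":0,"y":0,"z":0.3,"roll":0},{"gripper":0,"x":0,"y":0,"z":0.3,"roll":0},{"gripper":0,"x":0,"y":0,"z":0.3,"roll":0},{"gripper":0,"x":0,"y":0,"z":0,"roll":0}]}}

```text
time_s: 14.25
eef_pos: [0.5576, 0.0698, 0.3124]
eef_rot: [-0.0, 0.725, 0.689, -0.0]
wrist_force: [0.5, -0.0, -0.3]
opening: 0.134
```

```bash
python3 -c "
from h import *
plan(.5577,.0686,.2957,87.5)"
```

```text
shift cm [-0.12  0.01  1.67] roll -0.4 | t 14.25 pos [0.5576 0.0698 0.3124] ang 87.1 F [ 0.5 -0.  -0.3] T [ 0.01 -0.05 -0.  ] open 0.134 q6 -1.61
```

```bash
python3 -c "
from h import *
S=shot('scene','s6')
cv2.imwrite('pics/c7.png',cv2.resize(S['img'][185:235,340:406,::-1],(792,600),interpolation=cv2.INTER_CUBIC))"
```

```text
(no output)
```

View pics/c7.png

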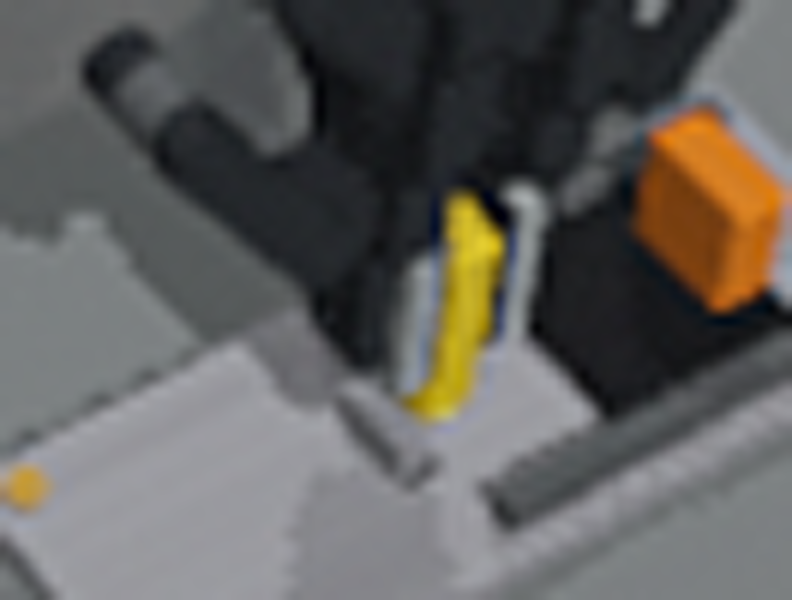

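The bit stands in the slot, at (385,440) in the crop. I keep pushing.

{"op": "move_arm", "data": {"moves": [{"gripper":0,"x":0,"y":0,"z":0.3,"roll":0},{"gripper":0,"x":0,"y":0,"z":0.3,"roll":0},{"gripper":0,"x":0,"y":0,"z":0.3,"roll":0},{"gripper":0,"x":0,"y":0,"z":0.3,"roll":0},{"gripper":0,"x":0,"y":0,"z":0,"roll":0}]}}

```text
time_s: 14.92
eef_pos: [0.5581, 0.0696, 0.3017]
eef_rot: [0.001, 0.725, 0.689, 0.0]
wrist_force: [0.2, -1.1, 2.8]
opening: 0.131
```

{"op": "move_arm", "data": {"moves": [{"gripper":0,"x":0,"y":0,"z":0.3,"roll":0},{"gripper":0,"x":0,"y":0,"z":0.3,"roll":0},{"gripper":0,"x":0,"y":0,"z":0.1,"roll":0},{"gripper":0,"x":0,"y":0,"z":0,"roll":0}]}}

```text
time_s: 15.42
eef_pos: [0.5584, 0.0696, 0.2954]
eef_rot: [0.001, 0.725, 0.689, 0.001]
wrist_force: [-2.8, -1.6, 10.6]
opening: 0.133
```

{"op": "move_arm", "data": {"moves": [{"gripper":0,"x":0,"y":0,"z":0.2,"roll":0},{"gripper":0,"x":0,"y":0,"z":0.2,"roll":0},{"gripper":0,"x":0,"y":0,"z":0,"roll":0}]}}

```text
time_s: 15.8
eef_pos: [0.5586, 0.0697, 0.2953]
eef_rot: [0.001, 0.724, 0.689, 0.001]
wrist_force: [-14.7, -1.8, 37.1]
opening: 0.13
```

```bash
python3 -c "
from h import *
plan(.5577,.0686,.2957,87.5)"
```

```text
shift cm [-0.12 -0.08 -0.04] roll -0.3 | t 15.8 pos [0.5586 0.0697 0.2953] ang 87.2 F [-14.7  -1.8  37.1] T [-0.22  2.88 -0.03] open 0.13 q6 -1.61
```

A hard stop at 0.2953, against 0.2957 predicted for home: the collar is seated. I relax the push and turn clockwise (+roll).

{"op": "move_arm", "data": {"moves": [{"gripper":0,"x":0,"y":0,"z":-0.25,"roll":0},{"gripper":0,"x":0,"y":0,"z":0,"roll":5},{"gripper":0,"x":0,"y":0,"z":0,"roll":5},{"gripper":0,"x":0,"y":0,"z":0,"roll":5},{"gripper":0,"x":0,"y":0,"z":0,"roll":0}]}}

```text
time_s: 16.42
eef_pos: [0.5585, 0.0696, 0.2953]
eef_rot: [0.001, 0.809, 0.588, 0.001]
wrist_force: [-6.6, -1.9, 20.7]
opening: 0.126
```

```bash
python3 -c "
from h import *
plan(.5577,.0686,.2957,87.5)"
```

```text
shift cm [-0.12 -0.05 -0.04] roll -15.4 | t 16.43 pos [0.5585 0.0696 0.2953] ang 72.1 F [-6.6 -1.9 20.7] T [-0.25  1.31 -0.  ] open 0.126 q6 -1.34
```

{"op": "move_arm", "data": {"moves": [{"gripper":0,"x":0,"y":0,"z":0,"roll":8},{"gripper":0,"x":0,"y":0,"z":0,"roll":8},{"gripper":0,"x":0,"y":0,"z":0,"roll":8},{"gripper":0,"x":0,"y":0,"z":0,"roll":8},{"gripper":0,"x":0,"y":0,"z":0,"roll":8}]}}

```text
time_s: 17.05
eef_pos: [0.5578, 0.0681, 0.2954]
eef_rot: [0.002, 0.961, 0.275, -0.001]
wrist_force: [-13.1, -10.6, 26.5]
opening: 0.128
```

```bash
python3 -c "
from h import *
plan(.5577,.0686,.2957,87.5)"
```

```text
shift cm [ 0.02 -0.05 -0.03] roll -55.6 | t 17.05 pos [0.5578 0.0681 0.2954] ang 31.9 F [-13.1 -10.6  26.5] T [-2.1   2.66  0.28] open 0.128 q6 -0.64
```

{"op": "move_arm", "data": {"moves": [{"gripper":0,"x":-0.2,"y":0,"z":0,"roll":0},{"gripper":0,"x":0,"y":0,"z":0,"roll":8},{"gripper":0,"x":0,"y":0,"z":0,"roll":8},{"gripper":0,"x":0,"y":0,"z":0,"roll":0}]}}

```text
time_s: 17.55
eef_pos: [0.5564, 0.0672, 0.2954]
eef_rot: [0.002, 0.99, 0.14, -0.0]
wrist_force: [-11.0, -9.6, 23.7]
opening: 0.127
```

```bash
python3 -c "
from h import *
plan(.5577,.0686,.2957,87.5)"
```

```text
shift cm [ 0.17 -0.09 -0.03] roll -71.4 | t 17.55 pos [0.5564 0.0672 0.2954] ang 16.1 F [-11.   -9.6  23.7] T [-1.76  2.17  0.04] open 0.127 q6 -0.37
```

{"op": "move_arm", "data": {"moves": [{"gripper":0,"x":-0.15,"y":0.07,"z":0,"roll":0},{"gripper":0,"x":0,"y":0,"z":0,"roll":8},{"gripper":0,"x":0,"y":0,"z":0,"roll":8},{"gripper":0,"x":0,"y":0,"z":0,"roll":0}]}}

```text
time_s: 18.05
eef_pos: [0.5551, 0.0666, 0.2953]
eef_rot: [0.002, 1.0, 0.001, 0.0]
wrist_force: [-10.8, -7.0, 23.5]
opening: 0.131
```

```bash
python3 -c "
from h import *
plan(.5577,.0686,.2957,87.5)"
```

```text
shift cm [ 0.26 -0.2  -0.04] roll -87.4 | t 18.05 pos [0.5551 0.0666 0.2953] ang 0.1 F [-10.8  -7.   23.5] T [-1.26  2.1   0.06] open 0.131 q6 -0.09
```

{"op": "move_arm", "data": {"moves": [{"gripper":0,"x":-0.1,"y":0.07,"z":0,"roll":4},{"gripper":0,"x":0,"y":0,"z":0,"roll":4},{"gripper":0,"x":0,"y":0,"z":0,"roll":3},{"gripper":0,"x":0,"y":0,"z":0,"roll":0}]}}

```text
time_s: 18.55
eef_pos: [0.5541, 0.0663, 0.2954]
eef_rot: [0.001, 0.996, -0.095, 0.0]
wrist_force: [-10.1, -4.6, 23.4]
opening: 0.13
```

```bash
python3 -c "
from h import *
plan(.5577,.0686,.2957,87.5)"
```

```text
shift cm [ 0.31 -0.29 -0.03] roll -98.4 | t 18.55 pos [0.5541 0.0663 0.2954] ang -10.9 F [-10.1  -4.6  23.4] T [-0.9   2.09  0.12] open 0.13 q6 0.1
```

{"op": "move_arm", "data": {"moves": [{"gripper":0,"x":-0.05,"y":0,"z":0,"roll":3},{"gripper":0,"x":0,"y":0,"z":0,"roll":0},{"gripper":0,"x":0,"y":0,"z":0,"roll":0}]}}

```text
time_s: 18.92
eef_pos: [0.5537, 0.0664, 0.2954]
eef_rot: [0.001, 0.993, -0.12, 0.001]
wrist_force: [-10.1, -4.4, 23.2]
opening: 0.131
```

```bash
python3 -c "
from h import *
plan(.5577,.0686,.2957,87.5)
S=shot('scene','s7')
a=cv2.resize(S['img'][170:240,330:420,::-1],(540,420),interpolation=cv2.INTER_CUBIC)
b=cv2.resize(S['img'][260:370,150:290,::-1],(260,204),interpolation=cv2.INTER_CUBIC); b=np.vstack([b,np.zeros((216,260,3),np.uint8)])
cv2.imwrite('pics/c8.png',np.hstack([a,b]))"
```

```text
shift cm [ 0.34 -0.31 -0.03] roll -101.3 | t 18.93 pos [0.5537 0.0664 0.2954] ang -13.8 F [-10.1  -4.4  23.2] T [-0.85  1.95  0.11] open 0.131 q6 0.15
```

View pics/c8.png

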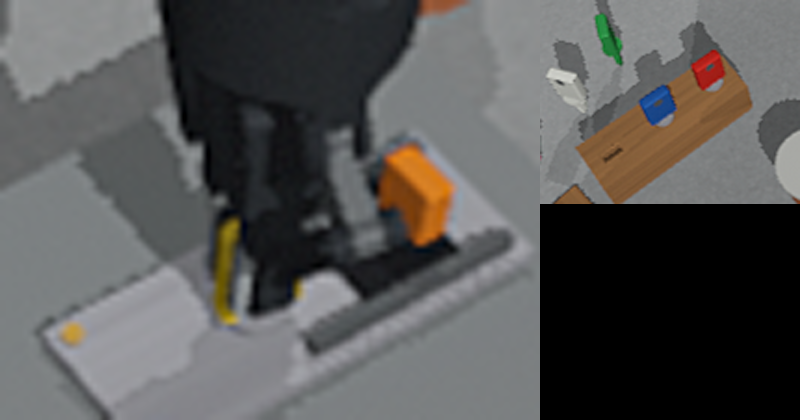

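The key is seated and turned, and the red and blue keys are still in the stand. The torque has not risen at the plug's stop yet, so I turn a little further to be sure.

{"op": "move_arm", "data": {"moves": [{"gripper":0,"x":0,"y":0,"z":0,"roll":3},{"gripper":0,"x":0,"y":0,"z":0,"roll":0},{"gripper":0,"x":0,"y":0,"z":0,"roll":0}]}}

```text
time_s: 19.35
eef_pos: [0.5535, 0.0664, 0.2953]
eef_rot: [0.001, 0.989, -0.146, 0.0]
wrist_force: [-10.5, -4.3, 23.8]
opening: 0.128
```

```bash
python3 -c "
from h import *
plan(.5577,.0686,.2957,87.5)"
```

```text
shift cm [ 0.34 -0.33 -0.04] roll -104.3 | t 19.35 pos [0.5535 0.0664 0.2953] ang -16.8 F [-10.5  -4.3  23.8] T [-0.83  2.15  0.29] open 0.128 q6 0.2
```

{"op": "move_arm", "data": {"moves": [{"gripper":0,"x":0,"y":0,"z":0,"roll":3},{"gripper":0,"x":0,"y":0,"z":0,"roll":0},{"gripper":0,"x":0,"y":0,"z":0,"roll":0}]}}

```text
time_s: 19.73
eef_pos: [0.5534, 0.0666, 0.2953]
eef_rot: [0.001, 0.985, -0.172, 0.0]
wrist_force: [-11.9, -3.5, 25.3]
opening: 0.13
```

```bash
python3 -c "
from h import *
plan(.5577,.0686,.2957,87.5)"
```

```text
shift cm [ 0.34 -0.34 -0.04] roll -107.3 | t 19.73 pos [0.5534 0.0666 0.2953] ang -19.8 F [-11.9  -3.5  25.3] T [-0.74  2.27  0.51] open 0.13 q6 0.25
```

The torque climbs 0.11 → 0.29 → 0.51 N m, so the plug is against its stop. I hand in while holding.

```bash
python3 -c "
from h import *
print(ctrl.hand_in())
plan(.5577,.0686,.2957,87.5)"
```

```text
the job is handed in; nothing more can be done
None
the job is handed in; nothing more can be done
```

The lock is open by every check I could make, and I handed the job in at about 19.7 s with the yellow key still gripped and held turned.

- **Cover:** I slid it off the keyhole by its orange tab. The pull stopped at about 12 N, and the images put the tab 66–67 mm from the keyhole (66 mm is fully open).
- **Key in the lock:** the collar met a hard stop at tool height 0.2953 m, against 0.2957 m predicted for fully home. It took no wiggle; the push peaked at 37 N.
- **Turn:** I turned the gripper 107° clockwise. The torque climbed from 0.11 to 0.29 to 0.51 N m over the last 6°, which means the plug was against its stop.
- **Last picture (about 1 s before hand-in):** the key is seated and turned, and the red and blue keys are still in the stand. I did not check the feed cups in a final picture, but nothing was moved near them.

**What disagreed:**
- The two cameras placed the keyhole about 4 mm apart, so I finished the fit by feel.
- The gripper travelled about 47 mm with the cover, while the images showed about 44 mm.
- A sideways force of about 12 N and a downward push of about 25 N remained on the key at the end, both under the limits.

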